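# Cover the reagent tub and hold its index lever at the third click

### The job

Set the round cover onto the open reagent tub so that it sits fully home and level, lowering it rather than dropping it, and let go of it. Then take the index lever beside the tub by its upright post and swing it clockwise, seen from above, from its stop by exactly three clicks, which can be felt, and never over a fourth, and finish while still holding the post there against its return spring, with the pawl resting in the third notch. Leave the tube rack, the bottle and the jar where they stand.

Things in the scene. Friction and masses are not known exactly. Their poses are not given: they have to be found in the camera images.
- indexer: Fixed white bench unit: deck 260 x 420 mm, 20 mm thick, with the grey reagent tub and the steel index lever. Origin: bench height, under the tub's centre; z up. In its frame the deck spans x -125..135, y -315..105 mm; the lever's pivot is at x 50, y -200 mm.
- tub_rim (a point): Centre of the tub's open mouth, level with the rim, 75 mm above the bench. The tub is 152 mm across outside, inner width 140 mm at the narrowest, with a ring of white-capped vials (tops 57 mm above the bench) inside.
- cover: Loose round grey cover, 0.17 to 0.35 kg: disc 160 mm across (z 10 to 15 mm), plug 135 mm across below it (z 0 to 10 mm, foot chamfered to 127 mm), round knob 24 mm across on top (z 15 to 52 mm). Origin: centre of the plug's underside; z up. Starts lying on the bench on its plug. Seated, disc on the rim and plug in the tub, its origin is 65 mm above the bench on the tub's axis.
- lever: Index lever. Origin: on its upright pivot at bench height; z up, x along the arm to the post. Steel arm 16 mm wide, 109 mm long, 42 to 52 mm above the bench; round black post 14 mm across, 100 mm from the pivot, 52 to 106 mm above the bench. Starts on its stop, 3.84 rad from the indexer's x axis; turns up to 1.5 rad clockwise from above. Let go, a spring always drives it back to the stop.
- lever_post (a point): On the post's axis, 90 mm above the bench, good to grip. Push needed here: 6 N at the stop, 7 N farther on. A sprung roller pawl under the arm rides over the click disc's pins: as it meets a pin the push rises to 9 or 10 N, eases over the crest to about 4 N, then jumps up at the next pin. That jump, in the bottom of the notch behind the pin, is one click. Clicks do not hold the lever.
- click_disc: Fixed aluminium disc, 132 mm across, under the lever, with six pins (6 mm across, tops 36 mm above the bench) on a 55 mm radius. Clamped at another angle each run: first pin 0.16 to 0.40 rad from the stop. Origin: pivot axis at bench height; z up, x through the third notch: pins at +0.5, +0.3, +0.1, -0.1, -0.3, -0.5 rad from x, met in this order. After three clicks the arm lies along x.
- rack: Bystander: black rack of white-capped tubes, 150 x 70 x 90 mm, left of the tub. Origin: centre of its underside.
- bottle: Bystander: white bottle, 60 mm across, 130 mm tall. Origin: centre of its underside.
- jar: Bystander: amber jar, 56 mm across, 75 mm tall. Origin: centre of its underside.
Not all that is in view belongs to the job. Of the things that look like the cover, take the one that is farthest from the robot's base at the start.

How it is judged:
On the way, in this order (a step that is already met when the one before it is completed fails the run):
1. the cover is seated level in the tub's mouth and let go (horizontal distance between cover and indexer below 0.005 m and z of cover in the frame of indexer between 0.062 and 0.067 m and angle between cover's own z axis and vertical below 0.03 rad and linear speed of cover below 0.02 m/s and contact force between the fingers and cover below 0.1 N), for 0.3 s.
2. the lever is held in the third notch (y of lever_post in the frame of click_disc between -0.006 and 0.006 m and x of lever_post in the frame of click_disc above 0 m and contact force between the fingers and lever above 1.5 N), for 0.3 s.
At the end, for the whole second after the job is handed in: Cover on the rim: within 5 mm of the tub's axis, origin 62 to 67 mm above the indexer's foot, tilt under 0.03 rad, at rest, not touched by the fingers. Lever post within 6 mm of the click disc's x axis (third notch), the fingers bearing on the lever with more than 1.5 N (all of step 1 and all of step 2); the arm keeps its last pose, push and grip.
It fails at once if the lever is pushed over the fourth click (y of lever_post in the frame of click_disc below -0.012 m and x of lever_post in the frame of click_disc above 0 m).
It fails at once if the cover is dropped over the tub from more than 25 mm (contact force between the fingers and cover below 0.05 N and horizontal distance between cover and indexer below 0.1 m and z of cover in the frame of indexer above 0.09 m).
It fails at once if the rack, bottle or jar is disturbed (moved more than 30 mm) (distance of any of rack, bottle, jar from where it was at the start of the episode above 0.03 m).
It also fails if it takes over 72 s, if anything falls off the work surface, if the arm or the gripper's body presses on something with over 40 N, if the wrist force passes 120 N, or if a joint passes its speed limit or range.

### The arm

A 6-joint arm with a two-finger parallel gripper is mounted at the origin on the work surface. World frame = base frame: x ahead of the robot, y to its left, z up, the work surface at z = 0. Lengths are in m, angles in rad, forces in N, time in s.
With the tool pointing down it reaches from about 0.4 to 0.825 m from the base axis. Payload 7 kg.
Tool frame: the origin (TCP) lies midway between the tips of the shut fingers; the grasp point (between the pads) lies 19 mm behind it; z points along the fingers, y is the line along which they close (so a half turn about z gives the same grasp; the last joint's range is limited). The gripper opens to 88 mm and grips with 3 to 60 N. Pads are 19 mm wide; open, the fingers measure 130 mm over their backs; the gripper's body (78 mm by 193 mm) begins 47 mm behind the grasp point.
Start: joints at [1.579, 0.359, 0.012, 0, -1.224, -0.288], TCP at [0.186, 0.649, 0.227] pointing down, gripper open.
Joint ranges: [-3.07, 3.07], [-1.43, 2.12], [-1.02, 1.25], [-3.03, 1.67], [-3.05, -0], [-3.03, 3.03]. Speed limits (rad/s): [2.39, 2.39, 3.01, 3.14, 3.14, 3.14].

### API

Orientations are given as [roll, pitch, yaw] about the fixed x, y, z axes, in that order (R = Rz(yaw) Ry(pitch) Rx(roll)).
In Python, from station import arm, grab_frame, camera_params, spot_in gives the robot as it stands.
- The arm moves only by the shell command python3 -m jog 'ROWS' [FORCE]. ROWS is JSON, a list that holds one entry, the list of rows, each a list of 7 numbers: the shift along the tool's x, y, z in mm, then the turn, a rotation vector about the tool's x, y, z in rad, then the finger opening in mm, from 0 to 87.6. In form: [[[x, y, z, wx, wy, wz, fingers], ...]]. A call has 1 to 20 rows; each row is the pose to reach, as a shift and turn from the pose commanded when the call began, along the tool's axes at that moment; what a row does not reach only later rows make up. A row lasts 1/8 s, in which the tool goes at most 62.5 mm and 10.7 degrees, less where a joint would pass 70% of its speed; a pose out of reach is approached as far as the arm can. A call with a gripper value outside its range is refused whole. The fingers move at their own pace and stop on an object; FORCE is the grip in N (left out, the last holds). Time passes only in rows, so rows that repeat a pose let the fingers close. It gives the time, the measured TCP pose, the force, the opening and the grip force at its end, in the units of the state.
- arm.get_state(): the state, without advancing time (a new reading comes with each control period).
- grab_frame(name): name is "scene" or "side" or "wrist"; returns (picture, depth): 420x560x3 uint8, blue, green, red; 420x560 float32, m along the optical axis (not along the pixel's ray), 0 where there is no reading.
- camera_params(name): a dict with "mtx" (3x3 intrinsics, pixels), "k1" (the pictures are not rectified: a ray, as slopes to the right and down, at radius r is drawn at 1 + k1 r^2 times it, then the intrinsics apply), "R" (3x3) and "t" (3): a world point X has camera coordinates R X + t. Camera axes: x right, y down, z forward; pixel columns grow to the right and rows downward; lengths in m; the calibration is good to about 2 mm. A picture is of the moment at which its call begins: read the wrist's pose just before it. camera_params takes no time and is no camera call; for the wrist camera it gives the pose at the moment of the call.
- arm.job_done(): hands the job in; it is judged then, once.
Trained networks look in the newest picture that a camera, given by its name, has taken for a name from the list of things; names that differ only in an ending like _2 or _b are one class to them, and where a whole thing is asked for, a point or a joint stands for the part that bears it (a point fixed in the world has none). Each returns a list of dicts, best first, with "confidence" (0 to 1); they miss things now and then, are a little off and sometimes report something else, mostly with a low value. They report only what shows in the picture. A call takes as long as a camera call. They do not tell look-alikes from the thing itself.
- spot_in(query, camera): "uv" ([column, row] in pixels, amid what is visible of it).
The state is a dict: "t": time; "q": joint angles; "qd": joint speeds; "joint_efforts": joint torques, N m; "eef_pos": TCP position; "ee_rot": TCP orientation; "force": force on the tool from outside, world axes, zero at the start; "moment": the same for the moment, N m; "width": finger opening in m; "gripper_force": force on a finger pad.
Only numpy, scipy, OpenCV 4.12 (cv2) and the standard library are available. Lean on these libraries where they do the work, as an engineer would, in place of code of your own. Each camera call takes 0.05 s, during which the arm holds its last target. There are 200 camera calls.

## Working session

There is one attempt and no reset: what is moved stays moved. The work goes in short steps, Python scripts to look and compute and a shell command to move; the robot and the scene stay as the last step left them, time stands still between calls to the robot, and variables do not carry over. Pictures are saved under pics/ and viewed, at most 10 in all, crops included, and the job is handed in when it is done.

```bash
ls; mkdir -p pics; cat > h.py <<'E'
import numpy as np, cv2
from scipy.spatial.transform import Rotation as Ro
from station import arm, grab_frame, camera_params, spot_in
def rays(uv,P):
    d=np.array([P["k1"],0,0,0,0],float)
    p=cv2.undistortPoints(np.array(uv,float).reshape(-1,1,2),np.array(P["mtx"],float),d).reshape(-1,2)
    # model: drawn = ray*(1+k1 r^2) = opencv k1
    return np.c_[p,np.ones(len(p))]
def world(uv,z,P):  # depth along axis
    c=rays(uv,P)*np.array(z).reshape(-1,1)
    return (c-np.array(P["t"]))@np.array(P["R"])
def onplane(uv,h,P):
    R=np.array(P["R"]);o=-R.T@np.array(P["t"]);d=rays(uv,P)@R
    return o+d*((h-o[2])/d[:,2:3])
def cloud(D,P):
    v,u=np.nonzero(D>0); return np.c_[u,v],world(np.c_[u,v],D[v,u],P)
def totool(pt,S=None):
    S=S or arm.get_state()
    R=Ro.from_euler('xyz',S["ee_rot"]).as_matrix()
    return R.T@(np.array(pt)-np.array(S["eef_pos"]))*1000
E
python3 - <<'E'
from h import *
S=arm.get_state();print(S["eef_pos"],S["ee_rot"],S["force"],S["width"])
for n in("scene","side","wrist"):
    P=camera_params(n);I,D=grab_frame(n);cv2.imwrite(f"pics/{n}0.png",I);np.savez(f"{n}0.npz",D=D,**{k:np.array(v) for k,v in P.items()})
    print(n,"cam at",-np.array(P["R"]).T@np.array(P["t"]))
    for q in("cover","tub_rim","lever_post","rack","bottle","jar"):
        for r in spot_in(q,n)[:4]:
            u,v=map(int,np.round(r["uv"]));d=D[min(v,419),min(u,559)]
            print(q,r["uv"],round(r["confidence"],2),world([r["uv"]],[d],P).round(3) if d>0 else None)
E
python3 - <<'E'
import cv2
E
```

```text
pics
[0.18629335 0.648264   0.22564016] [ 3.13991939e+00 -1.38931749e-04 -2.79892945e-01] [-0.62205771  0.04384173 -0.56877561] 0.08787085425676927
scene cam at [1.25734434 0.45987454 0.91292652]
cover [200.1, 160.3] 0.8 [[ 0.285 -0.34   0.014]]
cover [156.1, 201.4] 0.64 [[ 0.508 -0.338  0.016]]
tub_rim [284.5, 273.8] 0.89 [[0.616 0.13  0.069]]
lever_post [222.0, 246.4] 0.84 [[ 0.595 -0.054  0.049]]
rack [416.6, 352.4] 0.76 [[0.691 0.458 0.091]]
bottle [156.6, 202.4] 0.65 [[ 0.507 -0.338  0.011]]
bottle [113.6, 232.4] 0.64 [[ 0.701 -0.307  0.073]]
side cam at [-0.14099412 -0.67868241  1.1288014 ]
cover [373.8, 321.0] 0.86 [[ 0.483 -0.351  0.033]]
cover [316.8, 376.1] 0.74 [[ 0.264 -0.36   0.041]]
tub_rim [284.0, 222.0] 0.96 [[0.555 0.068 0.022]]
tub_rim [321.1, 231.9] 0.23 [[ 0.553 -0.086  0.106]]
lever_post [320.5, 228.9] 0.77 [[ 0.595 -0.047  0.054]]
rack [226.9, 148.7] 0.6 [[0.63  0.444 0.046]]
bottle [417.8, 270.9] 0.71 [[ 0.663 -0.345  0.079]]
jar [169.7, 184.3] 0.66 [[0.374 0.415 0.057]]
wrist cam at [0.26318409 0.62680326 0.38502644]
```

View pics/scene0.png

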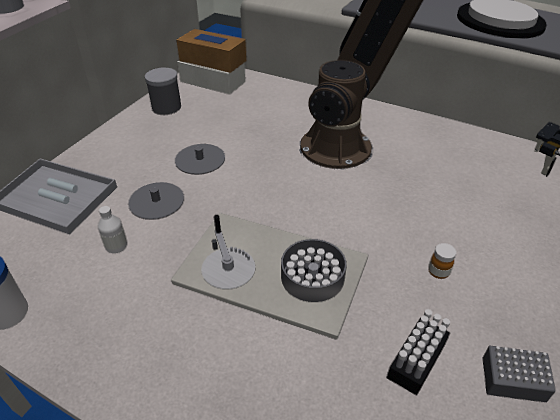

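The scene shows two look-alike covers: A at px (200,160), about 0.44 m from the base, and B at px (156,201), about 0.61 m. B is farther, so B is the cover. The tub is at (313,268) and the lever post at (217,225). I'll fit positions and confirm with a crop.

```bash
python3 - <<'E'
from h import *
from scipy.optimize import least_squares
def fitc(p,r0,r=None):
    c=np.median(p,0)
    f=lambda x:np.hypot(*(p-x[:2]).T)-(r0)
    s=least_squares(f,c,loss='soft_l1',f_scale=.002);return s.x,np.abs(s.fun).mean()
for n in("scene","side"):
    z=np.load(f"{n}0.npz");P={k:z[k] for k in z.files};P["k1"]=float(P["k1"]);D=P.pop("D")
    uv,X=cloud(D,P)
    for nm,c in(("A",(.275,-.35)),("B",(.498,-.343))):
        m=(np.hypot(*(X[:,:2]-c).T)<.11)&(X[:,2]>.008)&(X[:,2]<.022)
        q=X[m,:2].astype(np.float32);(cc,rr)=cv2.minEnclosingCircle(q)
        m2=(np.hypot(*(X[:,:2]-c).T)<.06)&(X[:,2]>.04)&(X[:,2]<.06)
        print(n,nm,m.sum(),np.round(cc,4),round(rr,4),"medz",np.median(X[m,2]).round(4),"mean",q.mean(0),"knob",X[m2].mean(0).round(4))
    m=(np.hypot(*(X[:,:2]-(.61,.1)).T)<.13)&(X[:,2]>.07)&(X[:,2]<.08)
    q=X[m,:2]; 
    cc,e=fitc(q,.0735);m=np.abs(np.hypot(*(q-cc).T)-.073)<.006;cc,e=fitc(q[m],.073);print(n,"tub",cc.round(4),e.round(4),m.sum())
    # top-down height map of indexer
    m=(X[:,2]>.012)&(X[:,2]<.028)&(X[:,0]>.4)&(X[:,0]<.85)&(np.abs(X[:,1])<.3)
    print("deck rect",cv2.minAreaRect(X[m,:2].astype(np.float32)),m.sum())
    m=(X[:,2]>.06)&(X[:,2]<.115)&(np.abs(X[:,0]-.55)<.15)&(X[:,1]>-.25)&(X[:,1]<.03)
    print("post",np.c_[uv,X.round(3)][m][::6])
I=cv2.imread("pics/scene0.png");a=cv2.resize(I[130:230,120:260],None,fx=5,fy=5,interpolation=cv2.INTER_CUBIC)
cv2.imwrite("pics/cropcov.png",a)
E
```

```text
scene A 1114 [ 0.2756 -0.3503] 0.0844 medz 0.0145 mean [ 0.2814035 -0.3448575] knob [ 0.2786 -0.3483  0.0491]
scene B 1523 [ 0.4996 -0.3448] 0.0831 medz 0.0142 mean [ 0.5061637  -0.34127697] knob [ 0.5023 -0.3427  0.0484]
scene tub [0.5581 0.1747] 0.0014 237
deck rect ((0.5749988555908203, -0.004534900188446045), (0.289701908826828, 0.590144157409668), 1.4692987203598022) 10568
post [[ 2.14e+02  2.15e+02  5.57e-01 -9.70e-02  1.05e-01]
 [ 2.15e+02  2.16e+02  5.56e-01 -9.50e-02  1.03e-01]
 [ 2.16e+02  2.17e+02  5.60e-01 -8.90e-02  1.05e-01]
 [ 2.17e+02  2.18e+02  5.61e-01 -8.50e-02  1.04e-01]
 [ 2.18e+02  2.19e+02  5.58e-01 -8.50e-02  9.80e-02]
 [ 2.18e+02  2.20e+02  5.61e-01 -8.30e-02  9.80e-02]
 [ 2.18e+02  2.21e+02  5.58e-01 -8.60e-02  9.10e-02]
 [ 2.19e+02  2.22e+02  5.56e-01 -8.50e-02  8.60e-02]
 [ 2.19e+02  2.23e+02  5.57e-01 -8.40e-02  8.40e-02]
 [ 2.19e+02  2.24e+02  5.58e-01 -8.40e-02  8.10e-02]
 [ 2.15e+02  2.26e+02  5.62e-01 -9.40e-02  7.40e-02]
 [ 2.16e+02  2.27e+02  5.64e-01 -9.00e-02  7.30e-02]
 [ 2.17e+02  2.28e+02  5.62e-01 -8.90e-02  6.90e-02]
 [ 2.17e+02  2.29e+02  5.
[... 457 characters left out ...]
 6904
post [[ 3.22e+02  2.16e+02  6.31e-01 -1.70e-02  6.10e-02]
 [ 3.22e+02  2.31e+02  5.58e-01 -8.40e-02  1.04e-01]
 [ 3.24e+02  2.32e+02  5.58e-01 -9.20e-02  1.06e-01]
 [ 3.25e+02  2.33e+02  5.56e-01 -9.70e-02  1.08e-01]
 [ 3.21e+02  2.35e+02  5.47e-01 -9.10e-02  1.02e-01]
 [ 3.22e+02  2.36e+02  5.47e-01 -9.60e-02  1.02e-01]
 [ 3.23e+02  2.37e+02  5.50e-01 -9.70e-02  9.60e-02]
 [ 3.24e+02  2.38e+02  5.53e-01 -9.80e-02  9.00e-02]
 [ 3.20e+02  2.40e+02  5.52e-01 -8.50e-02  7.20e-02]
 [ 3.21e+02  2.41e+02  5.48e-01 -9.20e-02  7.60e-02]
 [ 3.22e+02  2.42e+02  5.48e-01 -9.60e-02  7.60e-02]
 [ 3.23e+02  2.43e+02  5.50e-01 -9.80e-02  7.10e-02]
 [ 3.22e+02  2.45e+02  5.49e-01 -9.70e-02  6.20e-02]]
```

View pics/cropcov.png

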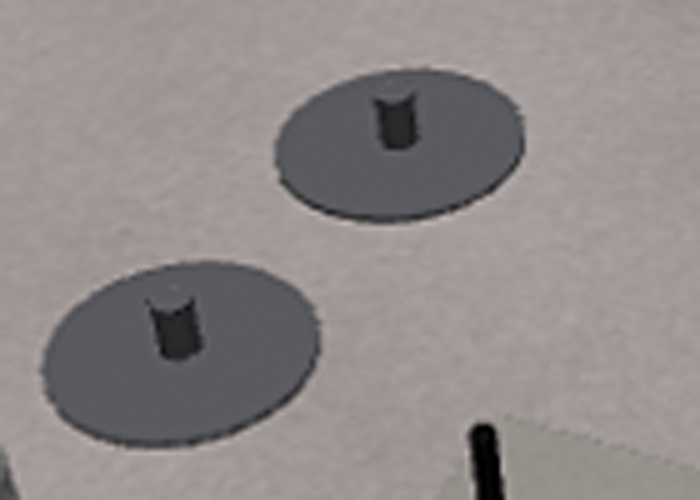

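B at crop (180,330), the lower-left one, is the right cover: knob at about (0.498,-0.345). On the way I'll move over the indexer for a wrist look.

```bash
python3 -m jog '[[[20,20,-60,0,0,0,87],[60,60,-114,0,0,0,87],[100,106,-114,0,0,0,87],[140,149,-114,0,0,0,87],[180,191,-114,0,0,0,87],[220,234,-114,0,0,0,87],[260,276,-114,0,0,0,87],[300,319,-114,0,0,0,87],[340,361,-114,0,0,0,87],[380,404,-114,0,0,0,87],[420,446,-114,0,0,0,87],[444,472,-114,0,0,0,87],[444,472,-114,0,0,0,87],[444,472,-114,0,0,0,87]]]'
python3 - <<'E'
from h import *
n="wrist";S=arm.get_state();P=camera_params(n);I,D=grab_frame(n);cv2.imwrite("pics/w1.png",I);np.savez("w1.npz",D=D,**{k:np.array(v) for k,v in P.items()})
print(S["t"],S["eef_pos"],S["ee_rot"],S["q"])
for q in("tub_rim","lever_post","click_disc"):
    for r in spot_in(q,n)[:2]: print(q,r, onplane([r["uv"]],{"tub_rim":.075,"lever_post":.09,"click_disc":.03}[q],P))
E
```

```text
t: 2.8
eef_pos: [0.4827, 0.0725, 0.3406]
ee_rot: [-3.141, 0.0, -0.281]
force: [0.4, 1.0, -0.2]
width: 0.087
gripper_force: 0.0
2.8 [0.48270444 0.07246516 0.34058365] [-3.14136336e+00  2.78107297e-05 -2.80520804e-01] [ 5.52691392e-01 -1.24947832e-02 -1.89638231e-01 -1.77569621e-04
 -1.39350188e+00  7.37615432e-01]
tub_rim {'uv': [251.4, 116.7], 'confidence': 0.65} [[0.56644799 0.08854299 0.075     ]]
tub_rim {'uv': [19.8, 141.1], 'confidence': 0.65} [[0.62947806 0.40899878 0.075     ]]
lever_post {'uv': [356.0, 69.4], 'confidence': 0.63} [[ 0.58485372 -0.05256087  0.09      ]]
click_disc {'uv': [306.8, 47.2], 'confidence': 0.8} [[ 0.6349127  -0.00845521  0.03      ]]
```

View pics/w1.png

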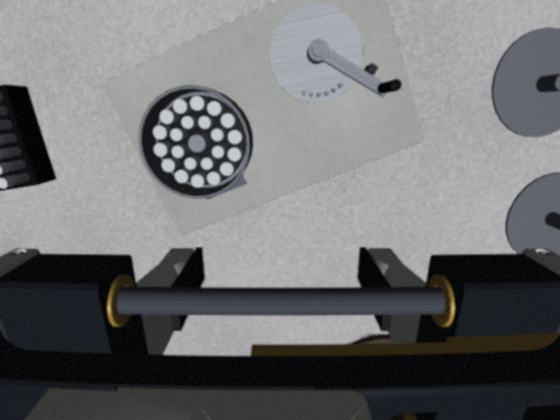

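The wrist view shows the tub at about (196,140), pivot (318,50), post top about (397,85), and the pins as a row of dots at (303–342, 93).

```bash
python3 - <<'E'
from h import *
from scipy.optimize import least_squares
z=np.load("w1.npz");P={k:z[k] for k in z.files};P["k1"]=float(P["k1"]);D=P.pop("D")
uv,X=cloud(D,P)
g=onplane([[196,140]],.075,P)[0,:2];print("tub guess",g)
m=(np.hypot(*(X[:,:2]-g).T)<.095)&(X[:,2]>.068)&(X[:,2]<.082);q=X[m,:2]
print(m.sum(),cv2.minEnclosingCircle(q.astype(np.float32)))
s=least_squares(lambda x:np.hypot(*(q-x).T)-.073,g,loss='soft_l1',f_scale=.002);print("tub",s.x,np.abs(s.fun).mean(),np.median(X[m,2]))
s2=least_squares(lambda x:np.hypot(*(q-x[:2]).T)-x[2],[*g,.073],loss='soft_l1',f_scale=.002);print(s2.x)
print("pivot/arm top h.052:",onplane([[318,50]],.052,P),"post top .106",onplane([[397,85]],.106,P))
m=(X[:,2]>.06)&(X[:,2]<.12)&(np.abs(X[:,0]-.56)<.12)&(X[:,1]>-.25)&(X[:,1]<-.02);print("post pts",X[m].mean(0),X[m].min(0),X[m].max(0))
# deck edges
m=(np.abs(X[:,2]-.02)<.006)&(X[:,0]>.4)&(X[:,0]<.85)&(np.abs(X[:,1])<.33)
I=cv2.imread("pics/w1.png")
c=cv2.resize(I[0:125,240:420],None,fx=4.4,fy=4.4,interpolation=cv2.INTER_CUBIC);cv2.imwrite("pics/w1c.png",c)
for n in("scene","side"):
    z=np.load(f"{n}0.npz");Q={k:z[k] for k in z.files};Q["k1"]=float(Q["k1"]);Q.pop("D")
    if n=="scene": print(n,"tub c px(313,259)",onplane([[313,259]],.075,Q),"post top(217,217)",onplane([[217,217]],.106,Q),"pivot(227,265)",onplane([[228,263]],.052,Q))
E
```

```text
tub guess [0.55854584 0.16914336]
1446 ((0.5547776222229004, 0.17470240592956543), 0.07633093744516373)
tub [0.55446022 0.17382228] 0.001234304038398735 0.07475431295757187
[0.55447947 0.17385356 0.07281415]
pivot/arm top h.052: [[ 0.62408443 -0.01901368  0.052     ]] post top .106 [[ 0.55388752 -0.0923484   0.106     ]]
post pts [ 0.55531512 -0.08759505  0.09382847] [ 0.54763482 -0.09771598  0.06006882] [ 0.61958578 -0.02484719  0.10805342]
scene tub c px(313,259) [[0.54952685 0.17050362 0.075     ]] post top(217,217) [[ 0.55987617 -0.0859431   0.106     ]] pivot(227,265) [[ 0.63610489 -0.01045069  0.052     ]]
```

View pics/w1c.png

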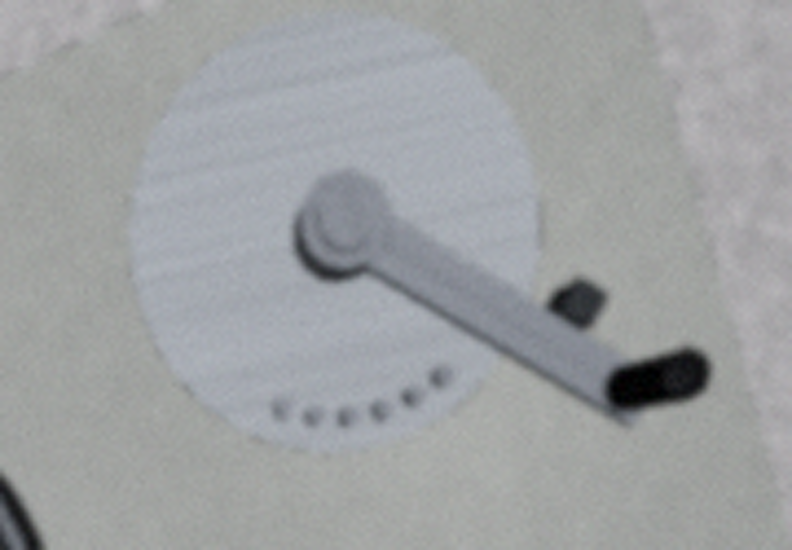

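The crop shows the six pins clearly at crop (442,376) … (282,408), the pivot cap at (345,215) and the post top at (688,370). I'll fit the indexer pose and notch direction from these.

```bash
python3 - <<'E'
from h import *
from scipy.optimize import least_squares
z=np.load("w1.npz");P={k:z[k] for k in z.files};P["k1"]=float(P["k1"]);P.pop("D")
f=lambda c:np.array(c,float)/4.4+[240,0]-[.39,.39]
pins=onplane(f([(442,376),(412,396),(380,409),(347,416),(313,416),(282,408)]),.036,P)[:,:2]
post=onplane(f([(688,370)]),.106,P)[0,:2]
tub=np.array([.5545,.1738])
d=lambda a:np.array([np.cos(a),np.sin(a)])
def mod(x):
    piv=x[:2]+.05*d(x[2])+.2*d(x[2]-np.pi/2)
    return piv,piv+.1*d(x[2]+3.84),np.array([piv+.055*d(x[3]+o) for o in(.5,.3,.1,-.1,-.3,-.5)])
def res(x):
    piv,po,pi=mod(x);return np.r_[(x[:2]-tub)*2,po-post,(pi-pins).ravel()]
s=least_squares(res,[*tub,-.25,-2.9]);x=s.x;piv,po,_=mod(x)
print("tub",x[:2],"psi",x[2],"pivot",piv,"post",po,post,"phi",x[3]);print((s.fun*1000).round(1))
a0=x[2]+3.84;t=(a0-x[3]+np.pi)%(2*np.pi)-np.pi;print("turn to notch3",t,"first pin from stop",t-.5, "target post",piv+.1*d(x[3]))
print("cover delta tool",totool([.498,-.3455,.20]))
E
```

```text
tub [0.55432804 0.17411915] psi 0.10264093886746112 pivot [ 0.62455705 -0.01970522] post [ 0.55496162 -0.09151382] [ 0.55565965 -0.09142103] phi -3.2544181575734785
[-0.3  0.6 -0.7 -0.1 -0.4 -0.4 -0.2 -0.5 -0.1 -0.4  0.3 -0.2  0.8 -0.2
  1.1  0.5]
turn to notch3 0.9138737892613538 first pin from stop 0.41387378926135376 target post [ 0.52519286 -0.00844659]
cover delta tool [129.86881736 398.45835938 140.62237267]
```

```bash
python3 -m jog '[[[5,30,5,0,0,0,87],[10,75,20,0,0,0,87],[15,125,40,0,0,0,87],[20,175,60,0,0,0,87],[25,225,80,0,0,0,87],[30,275,100,0,0,0,87],[35,325,100,0,0,0,87],[40,370,100,0,0,0,87],[50,398,100,0,0,0,87],[50,398,100,0,0,0,87],[50,398,100,0,0,0,87]]]'
python3 - <<'E'
from h import *
n="wrist";S=arm.get_state();P=camera_params(n);I,D=grab_frame(n);cv2.imwrite("pics/w2.png",I)
uv,X=cloud(D,P);c=np.array([.498,-.3455])
m=(np.hypot(*(X[:,:2]-c).T)<.1)&(X[:,2]>.009)&(X[:,2]<.022);print(m.sum(),cv2.minEnclosingCircle(X[m,:2].astype(np.float32)),X[m].mean(0))
m=(np.hypot(*(X[:,:2]-c).T)<.04)&(X[:,2]>.045)&(X[:,2]<.06);k=X[m].mean(0);print("knob",m.sum(),k,np.ptp(X[m],0))
print(S["eef_pos"],S["ee_rot"],"tool delta",totool([k[0],k[1],.019]))
E
```

```text
t: 4.38
eef_pos: [0.4211, -0.3232, 0.2404]
ee_rot: [-3.141, 0.0, -0.279]
force: [0.4, 0.2, 0.5]
width: 0.0869
gripper_force: 0.0
14177 ((0.4977668523788452, -0.34583210945129395), 0.08026733994483948) [ 0.5007099  -0.34656765  0.01526827]
knob 389 [ 0.49776294 -0.34581164  0.05235593] [0.02295519 0.0233165  0.00551551]
[ 0.42107431 -0.32320904  0.24044084] [-3.14141379e+00  2.81895998e-04 -2.79340323e-01] tool delta [ 79.94157341   0.89429045 221.58750965]
```

View pics/w2.png

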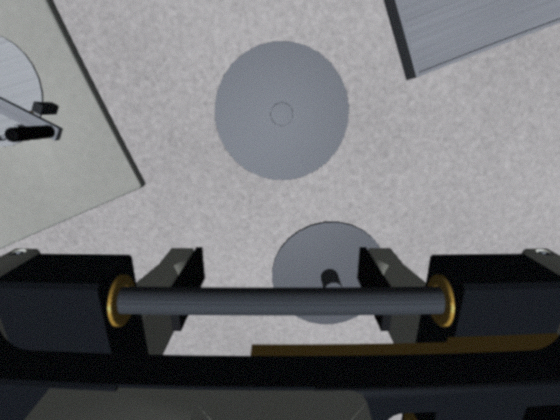

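Cover B is centred at (282,112), and the knob and disc fits agree to 0.1 mm. The decoy A is at (330,270). I'll descend and grip.

```bash
python3 -m jog '[[[20,0,20,0,0,0,87],[50,1,50,0,0,0,87],[75,1,90,0,0,0,87],[80,1,130,0,0,0,87],[80,1,170,0,0,0,87],[80,1,200,0,0,0,87],[80,1,214,0,0,0,87],[80,1,220,0,0,0,87],[80,1,220,0,0,0,87],[80,1,220,0,0,0,20],[80,1,220,0,0,0,20],[80,1,220,0,0,0,15],[80,1,220,0,0,0,15],[80,1,220,0,0,0,15]]]' 30
```

```text
t: 6.18
eef_pos: [0.4976, -0.3469, 0.0206]
ee_rot: [3.142, -0.0, -0.28]
force: [-0.3, -0.3, -0.6]
width: 0.0426
gripper_force: 0.0
```

```bash
python3 -m jog '[[[0,0,0,0,0,0,15],[0,0,0,0,0,0,15],[0,0,0,0,0,0,15],[0,0,0,0,0,0,15],[0,0,0,0,0,0,15],[0,0,0,0,0,0,15]]]' 30
```

```text
t: 6.92
eef_pos: [0.4976, -0.3469, 0.0205]
ee_rot: [-3.142, 0.0, -0.28]
force: [0.4, -0.4, -0.2]
width: 0.023
gripper_force: 30.0
```

```bash
python3 -m jog '[[[0,0,-15,0,0,0,15],[0,0,-50,0,0,0,15],[0,0,-100,0,0,0,15],[-2,-10,-140,0,0,0,15],[-7,-40,-160,0,0,0,15],[-14,-80,-160,0,0,0,15],[-23,-130,-160,0,0,0,15],[-31,-180,-160,0,0,0,15],[-40,-230,-160,0,0,0,15],[-49,-280,-160,0,0,0,15],[-57,-330,-160,0,0,0,15],[-66,-380,-160,0,0,0,15],[-74,-425,-160,0,0,0,15],[-80,-465,-160,0,0,0,15],[-85,-495,-160,0,0,0,15],[-89,-511,-160,0,0,0,15],[-89.5,-516,-160,0,0,0,15],[-89.5,-516,-160,0,0,0,15]]]' 30
python3 - <<'E'
from h import *
S=arm.get_state();print(S["force"],S["moment"],S["gripper_force"],"d",totool([.5544,.174,.0855]))
I,D=grab_frame("scene");P=camera_params("scene");cv2.imwrite("pics/s3.png",I)
uv,X=cloud(D,P);zc=S["eef_pos"][2]-.0055
m=(np.hypot(*(X[:,:2]-(.5544,.174)).T)<.09)&(np.abs(X[:,2]-zc)<.006);print(m.sum(),cv2.minEnclosingCircle(X[m,:2].astype(np.float32)))
A=np.c_[X[m,:2]-X[m,:2].mean(0),np.ones(m.sum())];print("plane",np.linalg.lstsq(A,X[m,2],rcond=None)[0],zc)
cv2.imwrite("pics/s3c.png",cv2.resize(I[150:350,150:400],None,fx=3,fy=3))
E
```

```text
t: 9.18
eef_pos: [0.5538, 0.1732, 0.1807]
ee_rot: [3.141, 0.0, -0.28]
force: [0.0, -1.4, -2.7]
width: 0.023
gripper_force: 30.0
[ 0.03107963 -1.39629146 -2.6608548 ] [-0.08309647  0.00873849  0.00606241] 29.999428689479828 d [ 0.33520805 -0.90961015 95.19135626]
2094 ((0.5571514368057251, 0.17371949553489685), 0.0806020200252533)
plane [-0.00231344 -0.00169354  0.17455385] 0.17519161981634213
```

View pics/s3c.png

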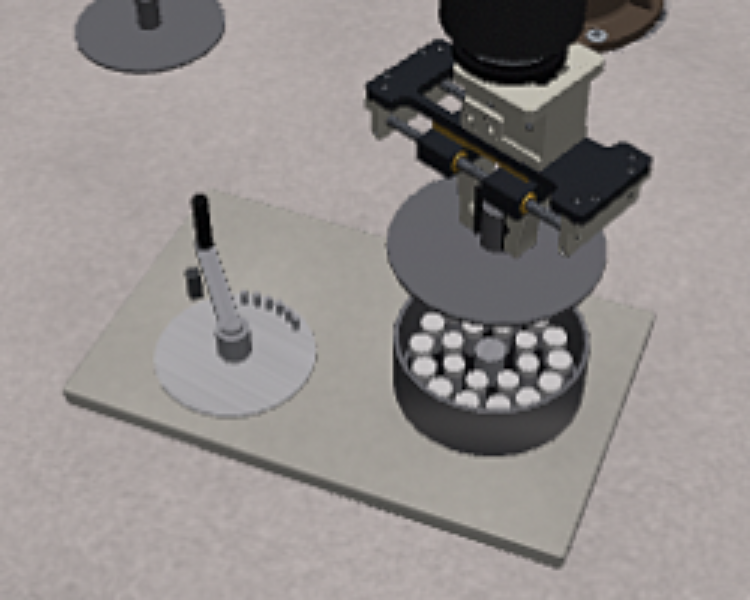

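The cover hangs level over the tub at crop (497,247), and the fits agree to about 1 mm. I'll lower it.

```bash
python3 -m jog '[[[0.5,-1.2,10,0,0,0,15],[0.5,-1.2,30,0,0,0,15],[0.5,-1.2,55,0,0,0,15],[0.5,-1.2,70,0,0,0,15],[0.5,-1.2,78,0,0,0,15],[0.5,-1.2,82,0,0,0,15],[0.5,-1.2,86,0,0,0,15],[0.5,-1.2,88,0,0,0,15],[0.5,-1.2,88,0,0,0,15]]]' 30
```

```text
t: 10.35
eef_pos: [0.5549, 0.1748, 0.0927]
ee_rot: [-3.141, -0.0, -0.28]
force: [1.1, -0.4, -2.9]
width: 0.0233
gripper_force: 30.0
```

```bash
python3 -m jog '[[[0,0,2,0,0,0,15],[0,0,4,0,0,0,15],[0,0,5.5,0,0,0,15],[0,0,6.5,0,0,0,15],[0,0,7,0,0,0,15],[0,0,7,0,0,0,15]]]' 30
```

```text
t: 11.1
eef_pos: [0.5549, 0.1748, 0.0856]
ee_rot: [-3.142, -0.0, -0.28]
force: [-0.5, -0.1, -2.9]
width: 0.0227
gripper_force: 30.0
```

```bash
python3 -m jog '[[[0,0,0.5,0,0,0,15],[0,0,1,0,0,0,15],[0,0,1,0,0,0,15]]]' 30; python3 -m jog '[[[0,0,0.5,0,0,0,15],[0,0,0.8,0,0,0,15],[0,0,0.8,0,0,0,15]]]' 30
```

```text
t: 11.48
eef_pos: [0.555, 0.1748, 0.0855]
ee_rot: [-3.141, -0.001, -0.279]
force: [-3.7, 0.4, 5.4]
width: 0.0229
gripper_force: 30.0
t: 11.85
eef_pos: [0.555, 0.1748, 0.0854]
ee_rot: [-3.141, -0.001, -0.279]
force: [-7.2, -0.5, 12.2]
width: 0.023
gripper_force: 30.0
```

On the rim. I'll relieve the push, open slowly and check before clearing.

```bash
python3 -m jog '[[[0,0,-1.2,0,0,0,15],[0,0,-1.2,0,0,0,30],[0,0,-1.2,0,0,0,45],[0,0,-1.2,0,0,0,45],[0,0,-1.2,0,0,0,45],[0,0,-1.2,0,0,0,45],[0,0,-10,0,0,0,60],[0,0,-30,0,0,0,60],[0,0,-60,0,0,0,60],[0,0,-95,0,0,0,60],[0,0,-130,0,0,0,60],[0,0,-150,0,0,0,60],[0,0,-150,0,0,0,60]]]' 30
python3 - <<'E'
from h import *
S=arm.get_state();print(S["width"],S["force"])
I,D=grab_frame("scene");P=camera_params("scene")
uv,X=cloud(D,P)
m=(np.hypot(*(X[:,:2]-(.5555,.174)).T)<.09)&(np.abs(X[:,2]-.08)<.006);print(m.sum(),cv2.minEnclosingCircle(X[m,:2].astype(np.float32)))
A=np.c_[X[m,:2]-X[m,:2].mean(0),np.ones(m.sum())];print("plane",np.linalg.lstsq(A,X[m,2],rcond=None)[0])
cv2.imwrite("pics/s4c.png",cv2.resize(I[180:330,150:380],None,fx=3,fy=3))
print("post tool delta",totool([.555,-.0915,.19]))
E
```

```text
t: 13.48
eef_pos: [0.5557, 0.1752, 0.2363]
ee_rot: [-3.138, -0.003, -0.28]
force: [-0.7, 0.5, -0.3]
width: 0.0601
gripper_force: 0.0
0.0600945233294808 [-0.67738169  0.4873055  -0.33841147]
2699 ((0.5571486353874207, 0.17451037466526031), 0.0820755660533905)
plane [-0.00230317 -0.00114818  0.07936792]
post tool delta [ 73.548387   256.10395831  44.37024316]
```

View pics/s4c.png

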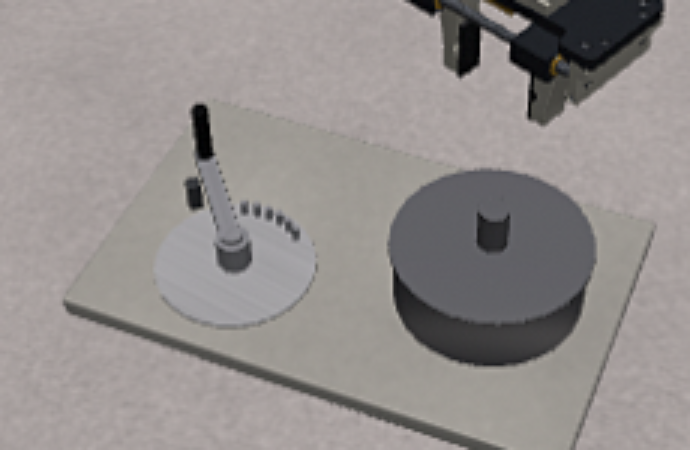

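The cover is seated, level and centred. Next I'll move over the post, turning the jaw to close tangentially.

```bash
python3 -m jog '[[[7,25,0,0,0,-0.1,60],[18,60,0,0,0,-0.25,60],[29,100,0,0,0,-0.42,60],[40,140,10,0,0,-0.59,60],[51,180,20,0,0,-0.76,60],[62,215,30,0,0,-0.92,60],[70,242,40,0,0,-1.03,60],[73.5,256,44,0,0,-1.081,60],[73.5,256,44,0,0,-1.081,60],[73.5,256,44,0,0,-1.081,60]]]'
python3 - <<'E'
from h import *
S=arm.get_state();print(S["q"],"post d",totool([.555,-.0915,.071]))
P=camera_params("wrist");I,D=grab_frame("wrist");uv,X=cloud(D,P)
m=(X[:,2]>.096)&(X[:,2]<.115)&(np.hypot(X[:,0]-.555,X[:,1]+.0915)<.03);print(m.sum(),X[m].mean(0) if m.any() else 0)
I,D=grab_frame("side");P=camera_params("side");r=spot_in("lever_post","side");print(r[:1])
E
```

```text
t: 14.78
eef_pos: [0.5546, -0.0913, 0.1894]
ee_rot: [-3.141, 0.001, 0.8]
force: [-0.0, 0.3, -0.4]
width: 0.0599
gripper_force: 0.0
[ 1.84919331e-01  2.02385185e-01 -2.93722644e-01 -1.02098821e-04
 -1.07540067e+00  2.18606652e+00] post d [  0.22778603   0.44376629 118.38638974]
256 [ 0.55575223 -0.0901474   0.10504375]
[{'uv': [320.0, 232.2], 'confidence': 0.47}]
```

```bash
python3 -m jog '[[[0.5,0.3,20,0,0,0,60],[0.5,0.3,55,0,0,0,60],[0.5,0.3,90,0,0,0,60],[0.5,0.3,110,0,0,0,60],[0.5,0.3,118,0,0,0,60],[0.5,0.3,118,0,0,0,40],[0.5,0.3,118,0,0,0,20],[0.5,0.3,118,0,0,0,5],[0.5,0.3,118,0,0,0,5],[0.5,0.3,118,0,0,0,5],[0.5,0.3,118,0,0,0,5],[0.5,0.3,118,0,0,0,5],[0.5,0.3,118,0,0,0,5]]]' 40
python3 -m jog '[[[0.5,0.3,0,0,0,0,5],[0.5,0.3,0,0,0,0,5],[0.5,0.3,0,0,0,0,5],[0,0,0,0,0,0,5]]]' 40
```

```text
t: 16.55
eef_pos: [0.5554, -0.0914, 0.072]
ee_rot: [3.142, -0.0, 0.801]
force: [-1.2, 1.2, 3.8]
width: 0.0136
gripper_force: 40.0
t: 17.05
eef_pos: [0.5554, -0.0914, 0.072]
ee_rot: [3.141, -0.0, 0.801]
force: [-0.6, 1.0, 4.2]
width: 0.0132
gripper_force: 40.0
```

The post is gripped (13 mm wide). I'll swing to 0.3 rad, then in small steps while feeling the force.

```bash
cat > log.py <<'E'
from h import *
S=arm.get_state();p=np.array(S["eef_pos"])[:2]-[.6246,-.0197]
y=Ro.from_euler('xyz',S["ee_rot"]).as_matrix()[:2,1]
th=(3.943-np.arctan2(p[1],p[0])+np.pi)%(2*np.pi)-np.pi
print(round(S["t"],2),"turn",round(th,4),"yawturn",round(.801-S["ee_rot"][2],3),"r",round(np.hypot(*p)*1000,1),"Ft",round(float(np.array(S["force"])[:2]@y),2),"F",np.round(S["force"],1),"w",round(S["width"],4))
E
python3 -m jog '[[[0.1,-5,0,0,0,0.05,5],[0.5,-10,0,0,0,0.1,5],[1.1,-15,0,0,0,0.15,5],[2,-19.9,0,0,0,0.2,5],[3.1,-24.7,0,0,0,0.25,5],[4.5,-29.6,0,0,0,0.3,5],[4.5,-29.6,0,0,0,0.3,5]]]' 40 >/dev/null; python3 log.py
python3 -m jog '[[[0.05,-3,0,0,0,0.03,5],[0.05,-3,0,0,0,0.03,5]]]' >/dev/null; python3 log.py
python3 -m jog '[[[0.05,-3,0,0,0,0.03,5],[0.05,-3,0,0,0,0.03,5]]]' >/dev/null; python3 log.py
python3 -m jog '[[[0.05,-3,0,0,0,0.03,5],[0.05,-3,0,0,0,0.03,5]]]' >/dev/null; python3 log.py
python3 -m jog '[[[0.05,-3,0,0,0,0.03,5],[0.05,-3,0,0,0,0.03,5]]]' >/dev/null; python3 log.py
python3 -m jog '[[[0.05,-3,0,0,0,0.03,5],[0.05,-3,0,0,0,0.03,5]]]' >/dev/null; python3 log.py
python3 -m jog '[[[0.05,-3,0,0,0,0.03,5],[0.05,-3,0,0,0,0.03,5]]]' >/dev/null; python3 log.py
python3 -m jog '[[[0.05,-3,0,0,0,0.03,5],[0.05,-3,0,0,0,0.03,5]]]' >/dev/null; python3 log.py
python3 -m jog '[[[0.05,-3,0,0,0,0.03,5],[0.05,-3,0,0,0,0.03,5]]]' >/dev/null; python3 log.py
```

```text
17.93 turn 0.2898 yawturn 0.3 r 99.5 Ft 6.92 F [ 1.1 -7.3  1.1] w 0.0134
18.18 turn 0.3163 yawturn 0.329 r 99.5 Ft 7.84 F [ 1.9 -7.8  0.6] w 0.0132
18.43 turn 0.3477 yawturn 0.36 r 99.6 Ft 7.51 F [ 2.6 -7.1  1.1] w 0.0131
18.68 turn 0.3796 yawturn 0.39 r 99.5 Ft 5.22 F [ 0.4 -5.5  1.3] w 0.0132
18.93 turn 0.4124 yawturn 0.419 r 99.5 Ft 5.37 F [ 0.2 -5.7  2.5] w 0.0129
19.18 turn 0.4461 yawturn 0.449 r 99.6 Ft 4.9 F [ 1.5 -4.7  3.4] w 0.0124
19.43 turn 0.4783 yawturn 0.48 r 99.6 Ft 4.91 F [ 0.7 -4.9  4.1] w 0.0132
19.68 turn 0.503 yawturn 0.509 r 99.6 Ft 10.41 F [  1.6 -10.4   2.5] w 0.0129
19.93 turn 0.5336 yawturn 0.539 r 99.6 Ft 9.11 F [ 1.6 -9.   1.7] w 0.0131
```

Click 1 was at turn ≈0.49. Next is click 2, expected near 0.69, with finer steps there.

```bash

python3 -m jog '[[[0.05,-3,0,0,0,0.03,5],[0.18,-6,0,0,0,0.06,5],[0.4,-9,0,0,0,0.09,5],[0.4,-9,0,0,0,0.09,5]]]' >/dev/null; python3 log.py
python3 -m jog '[[[0.05,-3,0,0,0,0.03,5],[0.05,-3,0,0,0,0.03,5]]]' >/dev/null; python3 log.py
python3 -m jog '[[[0.01,-1.5,0,0,0,0.015,5],[0.01,-1.5,0,0,0,0.015,5]]]' >/dev/null; python3 log.py
python3 -m jog '[[[0.01,-1,0,0,0,0.01,5],[0.01,-1,0,0,0,0.01,5]]]' >/dev/null; python3 log.py
python3 -m jog '[[[0.01,-1,0,0,0,0.01,5],[0.01,-1,0,0,0,0.01,5]]]' >/dev/null; python3 log.py
python3 -m jog '[[[0.01,-1,0,0,0,0.01,5],[0.01,-1,0,0,0,0.01,5]]]' >/dev/null; python3 log.py
python3 -m jog '[[[0.01,-1,0,0,0,0.01,5],[0.01,-1,0,0,0,0.01,5]]]' >/dev/null; python3 log.py
python3 -m jog '[[[0.01,-1,0,0,0,0.01,5],[0.01,-1,0,0,0,0.01,5]]]' >/dev/null; python3 log.py
```

```text
20.43 turn 0.6298 yawturn 0.629 r 99.5 Ft 6.0 F [ 1.1 -5.9  4.7] w 0.0128
20.68 turn 0.6615 yawturn 0.659 r 99.5 Ft 4.55 F [-0.2 -4.6  4.8] w 0.0131
20.93 turn 0.6754 yawturn 0.674 r 99.5 Ft 6.0 F [-0.2 -6.1  4.9] w 0.0132
21.18 turn 0.6833 yawturn 0.684 r 99.5 Ft 6.79 F [ 0.2 -6.8  4.7] w 0.0135
21.43 turn 0.6911 yawturn 0.694 r 99.5 Ft 8.37 F [ 1.3 -8.3  4.6] w 0.013
21.68 turn 0.6988 yawturn 0.704 r 99.5 Ft 10.43 F [  1.2 -10.4   5.4] w 0.0134
21.93 turn 0.7064 yawturn 0.714 r 99.6 Ft 11.17 F [  1.8 -11.1   4.2] w 0.0127
22.18 turn 0.7165 yawturn 0.724 r 99.6 Ft 10.67 F [  1.4 -10.6   5.1] w 0.0134
```

```bash

python3 -m jog '[[[0.05,-3,0,0,0,0.03,5],[0.18,-6,0,0,0,0.06,5],[0.4,-9,0,0,0,0.09,5],[0.72,-12,0,0,0,0.12,5],[0.72,-12,0,0,0,0.12,5]]]' >/dev/null; python3 log.py
python3 -m jog '[[[0.01,-1.5,0,0,0,0.015,5],[0.01,-1.5,0,0,0,0.015,5]]]' >/dev/null; python3 log.py
python3 -m jog '[[[0.01,-1,0,0,0,0.01,5],[0.01,-1,0,0,0,0.01,5]]]' >/dev/null; python3 log.py
python3 -m jog '[[[0.01,-1,0,0,0,0.01,5],[0.01,-1,0,0,0,0.01,5]]]' >/dev/null; python3 log.py
```

```text
22.8 turn 0.8466 yawturn 0.844 r 99.5 Ft 3.68 F [-0.1 -3.7  6. ] w 0.0129
23.05 turn 0.8619 yawturn 0.859 r 99.5 Ft 4.23 F [ 0.4 -4.3  5.1] w 0.0131
23.3 turn 0.8716 yawturn 0.869 r 99.5 Ft 4.13 F [ 0.4 -4.2  5.1] w 0.0133
23.55 turn 0.8796 yawturn 0.879 r 99.6 Ft 5.65 F [ 0.6 -5.7  5.4] w 0.0131
```

```bash

python3 -m jog '[[[0.01,-1,0,0,0,0.01,5],[0.01,-1,0,0,0,0.01,5]]]' >/dev/null; python3 log.py
python3 -m jog '[[[0.01,-1,0,0,0,0.01,5],[0.01,-1,0,0,0,0.01,5]]]' >/dev/null; python3 log.py
python3 -m jog '[[[0,0,0,0,0,0,5],[0,0,0,0,0,0,5],[0,0,0,0,0,0,5],[0,0,0,0,0,0,5]]]' >/dev/null; python3 log.py
python3 - <<'E'
from h import *
I,D=grab_frame("scene");P=camera_params("scene");uv,X=cloud(D,P)
m=(np.hypot(*(X[:,:2]-(.5555,.174)).T)<.09)&(np.abs(X[:,2]-.08)<.006);A=np.c_[X[m,:2]-X[m,:2].mean(0),np.ones(m.sum())]
print(m.sum(),cv2.minEnclosingCircle(X[m,:2].astype(np.float32)),np.linalg.lstsq(A,X[m,2],rcond=None)[0])
cv2.imwrite("pics/s5c.png",cv2.resize(I[120:420,130:480],None,fx=2,fy=2))
E
```

```text
23.8 turn 0.8873 yawturn 0.889 r 99.5 Ft 6.79 F [ 0.6 -6.9  5.7] w 0.0129
24.05 turn 0.8948 yawturn 0.899 r 99.6 Ft 8.41 F [ 1.3 -8.6  4.8] w 0.0134
24.55 turn 0.8945 yawturn 0.899 r 99.6 Ft 9.44 F [ 0.4 -9.5  5.1] w 0.0133
2701 ((0.5562441349029541, 0.17558598518371582), 0.08314286172389984) [-0.00213285 -0.00166286  0.0793069 ]
```

View pics/s5c.png

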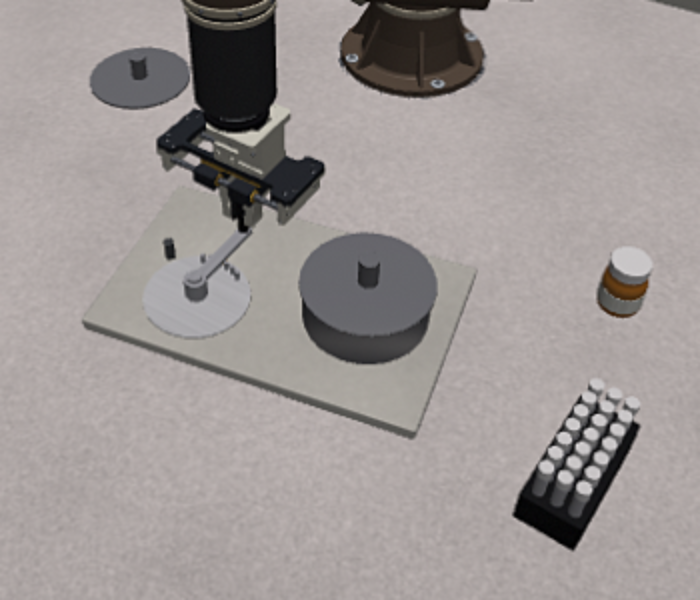

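The picture shows the cover seated on the tub at (368,285), and the lever held at (240,225) with pins on both sides of the arm. The third force jump came at 0.89 rad, and the earlier pin fit put it at 0.91. I'm handing in.

```bash
python3 -c "
from station import arm
print(arm.job_done())"
```

```text
the job is handed in; nothing more can be done
None
```

I handed the job in at about 25 s: the farther cover is seated level on the tub and released, and the gripper is holding the lever post at the third click (about 0.89 rad, roughly 9 N); the station gave no verdict back.

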